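Unlock the medicine box with a key whose slot must be felt for

TASK

Unlock the blue medicine box: take the orange key from its wooden stand, put it into the round keyhole in the lid and, pressing only lightly, turn it gently back and forth until you feel its flat tip drop into the hidden slot. Then push the key fully home, turn it clockwise until the white pointer reaches the green dot and leave the key standing in the lock. Never force the key, in pressing or in turning, and do not disturb the other things on the worktop.

Things in the scene. Friction and masses are not known exactly. Their poses are not given: they have to be found in the camera images.
- key: Upright key, 77 mm tall, 65-110 g. Origin: middle of the lower end of its tip; z up the stem. From below: flat steel tip 19 (x) x 6 (y) mm, z 0-9 mm; round steel stem, diameter 20, z 9-34; brass shoulder disc, diameter 30, z 34-39; orange bow z 39-77. Half a turn about z is the same. At the start it stands in the stand, tip 6 mm above the worktop, yaw within 0.5 rad of the stand's.
- key_bow (a point): Grip point on the key's axis, 63 mm above its tip, in the orange bow: a plate 40 mm wide (along the key's x) and 14 mm thick (along y), 38 mm tall; pinch it across its thickness. Fingertips must stay above the shoulder disc, whose top is 24 mm below this point.
- key_stand: Fixed wooden block 80 x 80 x 40 mm; origin at the centre of its underside. A round upright hole, diameter 22 mm, in its middle holds the key's stem loosely; the key's shoulder rests on its top.
- lockbox: Fixed medicine box 200 (along x) x 160 (along y) x 100 mm high, blue with a grey lid; origin at the centre of its underside, z up. On the lid a red dot lies towards +x from the keyhole, a green dot 52 degrees (0.9 rad) clockwise from it. Forcing means over 30 N (all contacts added up) between key and box, in pressing or turning.
- keyhole (a point): Centre of the keyhole's mouth in the middle of the lid, 100 mm above the worktop; axes as the box's. Round bore, diameter 21.6 mm, 20 mm deep, mouth chamfered 2 mm. Round it a sprung steel seat ring, outer diameter 32, 4 mm proud of the lid, yields 4 mm at 2 N per mm. The key is fully home when its shoulder meets this ring: key origin 30 mm below this point.
- core_face (a point): Middle of the flat face of the sprung core, 21 mm below the mouth, as found; axes as the box's. Hidden slot across it, 7.5 mm wide, 13 mm deep: along x turned by an unknown angle up to 0.7 rad either way. The core yields 3.5 mm down: 1.3 N at first, 1.3 N more per mm, then hard. When tip and slot agree (within about 0.08 rad) it springs up round the tip and the upward force is gone.
- lock_cam (a joint): Angle of the cam and of the black ring with the white pointer round the keyhole, rad: 0 locked (start; pointer at the red dot, hard stop against anticlockwise), growing clockwise seen from above to a hard stop at 0.9 (green dot, unlocked). It turns at about 0.12 N m, only with the key in its slot (which turns with it, about 0.08 rad of play each way), and stays where left.
- spice_jar: Spice jar with red cap, 45 x 45 x 106 mm, a loose bystander; origin at the centre of its underside.
- orange_mug: Orange mug, 81 x 113 x 101 mm, a loose bystander; origin at the centre of its underside.
- lemon: Lemon, 78 x 55 x 56 mm, a loose bystander; origin at the centre of its underside.
- salt_shaker: Salt shaker with grey cap, 44 x 44 x 90 mm, a loose bystander; origin at the centre of its underside.

How it is judged:
On the way, in this order (a step that is already met when the one before it is completed fails the run):
1. the key's tip is inside the keyhole, at least 12 mm below the mouth and within 4 mm of its axis (z of key in the frame of keyhole below -0.012 m and horizontal distance between key and keyhole below 0.004 m).
2. the key is fully home (shoulder within 2 mm of the seat ring) with the cam not yet turned past 0.3 rad (z of key in the frame of keyhole below -0.028 m and horizontal distance between key and keyhole below 0.004 m and value of joint lock_cam below 0.3 rad), for 0.1 s.
3. the key has turned the cam to within 0.1 rad of its clockwise stop (value of joint lock_cam above 0.8 rad), for 0.1 s.
At the end, for the whole second after the job is handed in: The cam stands within 0.1 rad of its clockwise stop (pointer at the green dot), and the key, released and at rest, stands upright in the lock (within 0.12 rad, 5 mm of the axis), its shoulder within 5 mm of the seat ring (value of joint lock_cam above 0.8 rad and z of key in the frame of keyhole below -0.025 m and horizontal distance between key and keyhole below 0.005 m and angle between key's own z axis and vertical below 0.12 rad and linear speed of key below 0.02 m/s); the robot touches nothing.
It fails at once if the key is forced: over 30 N between key and box (contact force between key and lockbox above 30 N).
It fails at once if the robot leans on the box: over 10 N (contact force between any of the fingers, the arm and lockbox above 10 N).
It fails at once if a bystander is moved by more than 20 mm (distance of any of spice_jar, orange_mug, lemon, salt_shaker from where it was at the start of the episode above 0.02 m).
It also fails if it takes over 67 s, if anything falls off the work surface, if the arm or the gripper's body presses on something with over 40 N, if the wrist force passes 120 N, or if a joint passes its speed limit or range.

ROBOT

A 6-joint arm with a two-finger parallel gripper is mounted at the origin on a cart in front of the work surface, level with it; the furniture and walls round the work are solid. World frame = base frame: x ahead of the robot, y to its left, z up, the work surface at z = 0. Lengths are in m, angles in rad, forces in N, time in s.
With the tool pointing down it reaches from about 0.375 to 0.825 m from the base axis. Payload 5.5 kg.
Tool frame: the origin (TCP) lies on the centre line of the jaws, within the pads' length; the fingertips stand 8 mm ahead of it and the grasp point (between the pads) lies 11 mm behind it; z points along the fingers, y is the line along which they close (so a half turn about z gives the same grasp; the last joint's range is limited). The gripper opens to 85 mm and grips with 20 to 120 N. Pads are 22 mm wide; open, the fingers measure 114 mm over their backs; the gripper's body (76 mm by 85 mm) begins 54 mm behind the grasp point. The pads swing forward as they close: fully open they stand 13 mm farther back than shut.
Start: joints at [1.141, 0.314, -0.047, 1.21, 0, 1.571], TCP at [0.25, 0.545, 0.239] pointing down, gripper open.
Joint ranges: [-2.67, 2.67], [-0.69, 1.73], [-1.03, 1.25], [-2.08, 2.16], [-1.42, 1.45], [-3.14, 3.14]. Speed limits (rad/s): [2.39, 2.39, 3.01, 3.14, 3.14, 3.14].

INTERFACE

Orientations are given as [roll, pitch, yaw] about the fixed x, y, z axes, in that order (R = Rz(yaw) Ry(pitch) Rx(roll)).
In Python, from bench import ctrl gives the robot as it stands.
- The arm moves only by the shell command python3 -m jog 'ROWS' [FORCE]. ROWS is a JSON list of rows, 1 to 10 of them, each of 7 numbers: dx, dy, dz in m, then a rotation vector rx, ry, rz in rad, then the opening from 0.0 (shut) to 1.0 (fully open); each row is the pose to reach, as a shift and turn from the pose commanded when the command began, along the tool's axes at that moment; what a row does not reach only later rows make up. A row lasts 1/8 s, in which the tool goes at most 0.0625 m and 0.188 rad, less where a joint would pass 70% of its speed; a pose out of reach is approached as far as the arm can. The fingers move at their own pace and stop on an object; FORCE is the grip in N (left out, the last holds). Time passes only in rows, so rows that do not move let the fingers close. It prints the time, the measured TCP pose, the force, the opening and the grip force at its end.
- ctrl.state(): the state, without advancing time (a new reading comes with each control period).
- ctrl.grab_frame(name): name is "scene" or "top"; returns the picture (480x640x3 uint8, red, green, blue); there is no depth.
- ctrl.calibration(name): a dict with "K" (3x3 intrinsics, pixels), "xyz" and "rotation" of the camera in the world. Camera axes: x right, y down, z forward; pixel columns grow to the right and rows downward; lengths in m; the calibration is good to about 2 mm. A picture is of the moment at which its call begins. calibration takes no time and is no camera call.
- ctrl.finish_job(): hands the job in; it is judged then, once.
The state is a dict: "time": time; "q": joint angles; "joint_vel": joint speeds; "joint_efforts": joint torques, N m; "eef_pos": TCP position; "eef_rot": TCP orientation; "wrist_force": force on the tool from outside, world axes, zero at the start; "ft_torque": the same for the moment, N m; "grip_width": opening from 0.0 (shut) to 1.0 (fully open); "gripper_force": force on a finger pad.
Only numpy, scipy, OpenCV 4.12 (cv2) and the standard library are available. Lean on these libraries where they do the work, as an engineer would, in place of code of your own. Each camera call takes 0.05 s, during which the arm holds its last target. There are 200 camera calls.

## Working session

There is one attempt and no reset: what is moved stays moved. The work goes in short steps, Python scripts to look and compute and a shell command to move; the robot and the scene stay as the last step left them, time stands still between calls to the robot, and variables do not carry over. Pictures are saved under pics/ and viewed, at most 10 in all, crops included, and the job is handed in when it is done.

```bash
mkdir -p pics; python3 - <<'E'
from bench import ctrl
import cv2,numpy as np
for n in("scene","top"):
    f=ctrl.grab_frame(n); cv2.imwrite(f"pics/{n}0.png",f[:,:,::-1]); c=ctrl.calibration(n)
    print(n,c)
print(ctrl.state())
E
ls
```

```text
scene {'K': array([[546.97376155,   0.        , 314.58645918],
       [  0.        , 546.97376155, 237.18132049],
       [  0.        ,   0.        ,   1.        ]]), 'xyz': array([-0.40886382, -0.64060485,  0.63623512]), 'rotation': array([-2.00651671, -0.02081438, -0.98900888])}
top {'K': array([[433.48379117,   0.        , 332.64012897],
       [  0.        , 433.48379117, 239.79472563],
       [  0.        ,   0.        ,   1.        ]]), 'xyz': array([ 0.47243206, -0.00708012,  1.08242942]), 'rotation': array([-3.06362686, -0.02678361, -1.5763737 ])}
{'time': 0.1, 'q': array([ 1.14095418e+00,  3.14187828e-01, -4.79473325e-02,  1.21017832e+00,
       -2.40456592e-05,  1.57077777e+00]), 'joint_vel': array([-0.00066491, -0.00080727,  0.00306302, -0.00045679, -0.00093413,
       -0.00056091]), 'joint_efforts': array([ 5.41747067e-04, -5.40764523e+01,  3.40542483e+01,  1.12022800e-02,
       -4.27831117e-05, -2.36145866e-06]), 'eef_pos': array([0.24984215, 0.5449766 , 0.23851518]), 'eef_rot': array([-3.14007550e+00,  2.40174828e-05,  2.71176910e+00]), 'wrist_force': array([-0.15423205, -0.27970185, -0.13456647]), 'ft_torque': array([-0.01946093,  0.04155228, -0.00236145]), 'gripper_force': 0.0, 'grip_width': 0.9994025685585617}
pics
```

View pics/scene0.png

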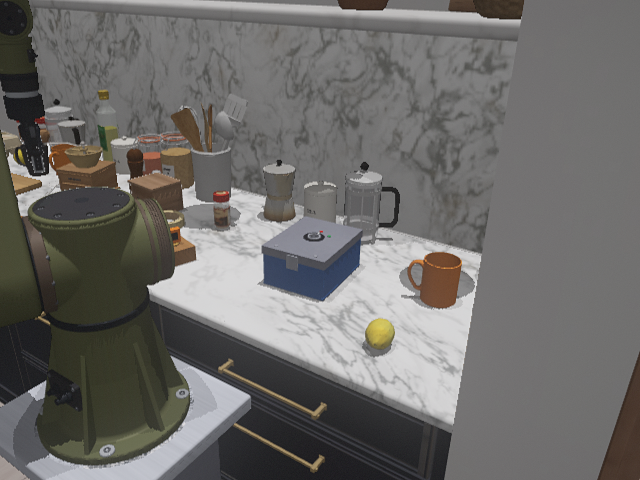

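View pics/top0.png

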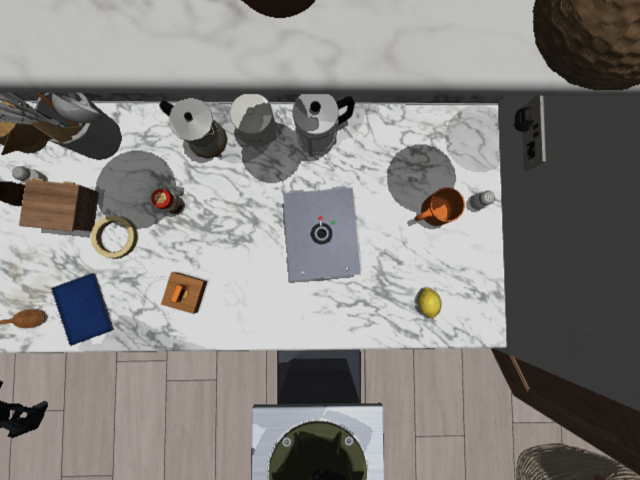

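The scene view shows the key (about 175,237) partly hidden by the arm base, and the box lid with its keyhole at (315,236). The top view shows the stand at (184,293), the orange bow at (180,293), the keyhole at (321,233), the red dot at (320,217) and the green dot at (333,222). Next I'll measure these more precisely.

```bash
cat > h.py <<'E'
from bench import ctrl
import cv2,numpy as np
from scipy.spatial.transform import Rotation as R
def cam(n):
    c=ctrl.calibration(n); return c["K"],np.array(c["xyz"]),R.from_euler("xyz",c["rotation"]).as_matrix()
def ray(n,p):
    K,o,M=cam(n); d=M@np.linalg.solve(K,[p[0],p[1],1.]); return o,d/np.linalg.norm(d)
def plane(n,p,z):
    o,d=ray(n,p); return o+d*(z-o[2])/d[2]
def tri(a,b):
    (o,d),(e,f)=ray("scene",a),ray("top",b)
    s=np.linalg.lstsq(np.c_[d,-f],e-o,rcond=None)[0]; p,q=o+d*s[0],e+f*s[1]
    return (p+q)/2,np.linalg.norm(p-q)
def blobs(img,lo,hi,roi,amin=4):
    x0,y0,x1,y1=roi; m=cv2.inRange(cv2.cvtColor(img[y0:y1,x0:x1].copy(),cv2.COLOR_RGB2HSV),lo,hi)
    n,l,s,c=cv2.connectedComponentsWithStats(m)
    out=[]
    for i in range(1,n):
        if s[i,4]>=amin:
            pts=np.argwhere(l==i)[:,::-1]+[x0,y0]
            out.append((c[i]+[x0,y0],s[i,4],pts.astype(np.float32)))
    return sorted(out,key=lambda t:-t[1])
E
python3 - <<'E'
from h import *
s=cv2.imread("pics/scene0.png")[:,:,::-1];t=cv2.imread("pics/top0.png")[:,:,::-1]
A=lambda *a:np.array(a,np.uint8)
def show(name,im,lo,hi,roi):
    for c,a,p in blobs(im,lo,hi,roi)[:3]: print(name,c.round(1),a,[np.round(v,1) for v in cv2.minAreaRect(p)[:2]],round(cv2.minAreaRect(p)[2],1),"bb",p.min(0),p.max(0))
show("top key",t,A(5,200,170),A(18,255,255),(150,260,220,325))
show("top stand",t,A(5,80,60),A(25,255,255),(150,260,220,325))
show("top red",t,A(0,120,100),A(8,255,255),(290,190,355,270))
show("top green",t,A(45,80,60),A(85,255,255),(290,190,355,270))
show("top ring",t,A(0,0,0),A(180,120,50),(300,212,345,255))
show("sc red",s,A(0,120,100),A(8,255,255),(265,215,360,270))
show("sc green",s,A(45,80,60),A(85,255,255),(265,215,360,270))
show("sc ring",s,A(0,0,0),A(180,120,50),(295,225,335,250))
show("sc key",s,A(5,200,170),A(18,255,255),(150,215,200,260))
def up(im,r,k): return cv2.resize(im[r[1]:r[3],r[0]:r[2],::-1],None,fx=k,fy=k,interpolation=cv2.INTER_NEAREST)
o=np.zeros((600,800,3),np.uint8)
for im,r,k,x,y in((t,(155,262,215,322),6,0,0),(t,(280,180,365,285),4,400,0),(s,(145,215,205,275),4,0,360),(s,(290,215,340,255),4,400,430)):
    u=up(im,r,k); u=u[:600-y,:800-x]; o[y:y+u.shape[0],x:x+u.shape[1]]=u
cv2.imwrite("pics/crop1.png",o)
E
```

```text
top stand [182.3 292.2] 1146 [array([182.2, 292.2]), array([34.3, 35.1])] 17.1 bb [161. 273.] [203. 313.]
top red [320.  217.5] 6 [array([320. , 217.5]), array([1., 2.])] 90.0 bb [319. 217.] [321. 218.]
top green [332.5 222.4] 11 [array([332.5, 222.5]), array([2.8, 2.8])] 45.0 bb [331. 221.] [334. 224.]
top ring [321.  234.1] 120 [array([321. , 233.5]), array([19., 20.])] 90.0 bb [311. 224.] [331. 243.]
top ring [321.5 233.1] 57 [array([321.5, 233. ]), array([8., 7.])] 90.0 bb [318. 229.] [325. 237.]
sc green [328.8 235.6] 5 [array([329. , 235.5]), array([2., 1.])] 0.0 bb [328. 235.] [330. 236.]
sc ring [320.  238.2] 13 [array([319.4, 238.5]), array([2.7, 8.8])] 54.5 bb [315. 235.] [323. 240.]
sc ring [308.6 239.4] 8 [array([308.9, 239.5]), array([6.3, 0.9])] 18.4 bb [306. 238.] [312. 240.]
```

View pics/crop1.png

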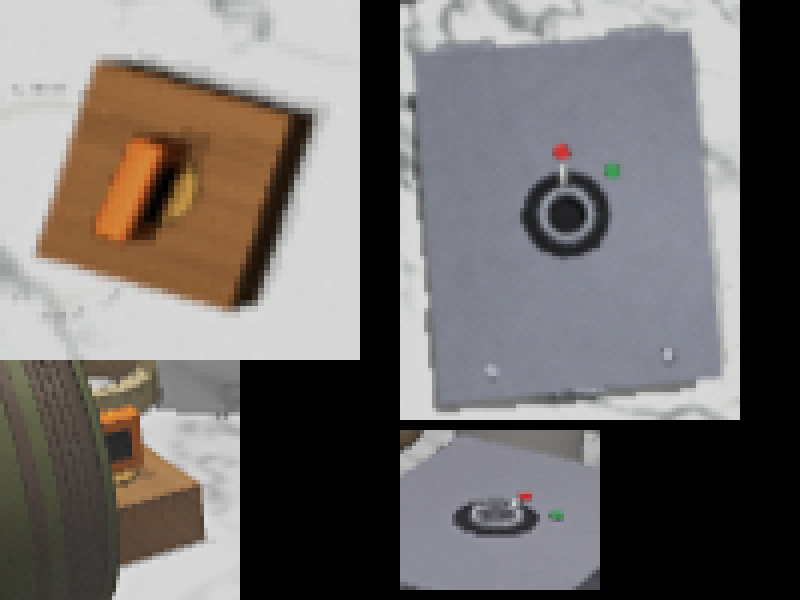

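The crop shows the bow's bright top face centred near top pixel (177,293), leaning about 20° off vertical. The stand's right corner is at (203,281). The lid's ring, red dot and green dot are clear in both views.

```bash
python3 - <<'E'
from h import *
s=cv2.imread("pics/scene0.png")[:,:,::-1].astype(int);t=cv2.imread("pics/top0.png")[:,:,::-1].astype(int)
def comp(im,roi,f):
    x0,y0,x1,y1=roi; c=im[y0:y1,x0:x1]; m=f(c[...,0],c[...,1],c[...,2]).astype(np.uint8)
    n,l,st,_=cv2.connectedComponentsWithStats(m); i=1+np.argmax(st[1:,4]); p=np.argwhere(l==i)[:,::-1]+[x0,y0]; return p.astype(np.float32)
org=lambda r,g,b:(r>190)&(r-b>120)
k=comp(t,(160,275,200,310),org); r=cv2.minAreaRect(k); B=cv2.boxPoints(r); print("bow",k.mean(0),r,len(k))
W=np.array([plane("top",p,.083) for p in B]); print("bow top corners w",W[:,:2].round(4).tolist(), W.mean(0).round(4))
print("bow mean w",plane("top",k.mean(0),.083).round(4))
L=[W[i]-W[(i+1)%4] for i in range(2)]; l=max(L,key=np.linalg.norm); print([np.linalg.norm(v).round(4) for v in L],"bow yaw minrect",np.arctan(l[1]/l[0]))
P=np.array([plane("top",p,.083)[:2] for p in k]); C=np.cov((P-P.mean(0)).T); w,v=np.linalg.eigh(C); print("bow yaw pca",np.arctan(v[1,1]/v[0,1]),np.sqrt(12*w))
st=comp(t,(155,262,207,318),lambda r,g,b:(r-b>35)); h=cv2.minAreaRect(st); B=cv2.boxPoints(h); W=np.array([plane("top",p,.04) for p in B]); print("stand",W[:,:2].round(4).tolist(),W.mean(0).round(4)); d=W[0]-W[1];print("stand yaw",np.arctan2(d[1],d[0])%(np.pi/2))
ks=comp(s,(165,222,190,245),org); print("scene bow bb",ks.min(0),ks.max(0), ks[np.argmax(ks[:,0]-ks[:,1])])
print("tri bow corner",tri((180,227),(182,285.7)),"tri stand corner",tri((195,246.7),(203,280.8)))
red=lambda r,g,b:(r>150)&(g<90)&(b<90); gr=lambda r,g,b:(g-r>40)&(g-b>20)
blk=lambda r,g,b:(r<75)&(g<75)&(b<75)
D={}
for n,im,ro in(("top",t,(295,205,350,260)),("scene",s,(296,220,345,250))):
    for c,f in(("red",red),("green",gr),("ring",blk)):
        p=comp(im,ro,f); D[n,c]=p.mean(0) if c!="ring" else np.array(cv2.fitEllipse(cv2.convexHull(p))[0]); print(n,c,D[n,c],len(p))
for c in("red","green","ring"): print(c,tri(D["scene",c],D["top",c]),plane("top",D["top",c],.1).round(4),plane("scene",D["scene",c],.1).round(4))
o=plane("top",D["top","ring"],.1)
for c in("red","green"): d=plane("top",D["top",c],.1)-o; print(c,np.arctan2(d[1],d[0]),np.linalg.norm(d))
lid=comp(t,(275,175,370,290),lambda r,g,b:(b-r>8)&(r<160)); q=cv2.minAreaRect(lid); B=cv2.boxPoints(q); W=np.array([plane("top",p,.1) for p in B]); print("lid",W[:,:2].round(3).tolist(),W.mean(0)); d=W[1]-W[0]; print("lid yaw",np.arctan2(d[1],d[0]))
E
```

```text
bow [175.67949 293.3846 ] ((175.72413635253906, 293.3103332519531), (4.72703218460083, 16.019386291503906), 23.198589324951172) 78
bow top corners w [[0.4154, 0.3343], [0.4485, 0.3208], [0.4443, 0.311], [0.4112, 0.3244]] [0.4298 0.3226 0.083 ]
bow mean w [0.4296 0.3227 0.083 ]
[np.float64(0.0357), np.float64(0.0108)] bow yaw minrect -0.3853621523413901
bow yaw pca -0.38222248374615736 [0.0110267  0.03609881]
stand [[0.4034, 0.3721], [0.482, 0.3495], [0.4573, 0.2716], [0.3788, 0.2947]] [0.4304 0.322  0.04  ]
stand yaw 1.2908354066922065
scene bow bb [170. 227.] [178. 230.] [178. 227.]
tri bow corner (array([0.44752454, 0.30855588, 0.08145102]), np.float64(0.0020260838606183606)) tri stand corner (array([0.458087  , 0.27373123, 0.03308938]), np.float64(0.0034678140179692607))
top red [319.8889  217.66667] 9
top green [332.54544 222.36363] 11
top ring [321.10720825 233.32867432] 171
scene red [321. 231.] 3
scene green [329.  235.5] 6
scene ring [313.48812866 236.61782837] 51
red (array([ 0.60097576, -0.00630694,  0.09778953]), np.float64(0.003146558550828019)) [ 0.5998 -0.005   0.1   ] [ 0.5979 -0.0101  0.1   ]
green (array([ 0.59019596, -0.03536522,  0.09781479]), np.float64(0.0035321098383211216)) [ 0.5889 -0.0338  0.1   ] [ 0.5874 -0.0391  0.1   ]
ring (array([ 0.56495072, -0.00880238,  0.09724736]), np.float64(0.0027621506016497327)) [ 0.5639 -0.0077  0.1   ] [ 0.5609 -0.0131  0.1   ]
red 0.07377699648826924 0.03598770774501443
green -0.8075251721433567 0.036220255765326656
lid [[0.66, 0.081], [0.674, -0.079], [0.469, -0.095], [0.456, 0.063]] [ 0.56482426 -0.00762647  0.1       ]
lid yaw -1.4812870410134638
```

Measured values:

| Item | Position (x, y) | Yaw |
|---|---|---|
| Key | (0.430, 0.3225) | −0.383 |
| Keyhole | (0.564, −0.008) | — |
| Box | — | about 0.085 |

The heights agree with the text. I'll move above the stand and turn to yaw −0.383, so the wrist stays in range later.

```bash
cat >> h.py <<'E'
def delta(x,y,z,yaw):
    s=ctrl.state(); M=R.from_euler("xyz",s["eef_rot"]); T=R.from_euler("xyz",[np.pi,0,yaw])
    d=M.inv().apply(np.array([x,y,z])-s["eef_pos"]); r=(M.inv()*T).as_rotvec()
    print("delta",d.round(4),r.round(4),"pos",s["eef_pos"].round(4),s["eef_rot"].round(4),"F",s["wrist_force"].round(2),"w",round(s["grip_width"],3),"t",s["time"])
E
python3 -m jog '[[-0.256,-0.128,0,0,0,1.6,1],[-0.256,-0.128,0,0,0,1.6,1],[-0.256,-0.128,0,0,0,1.6,1],[-0.256,-0.128,0,0,0,1.6,1],[-0.256,-0.128,0,0,0,1.6,1],[-0.256,-0.128,0,0,0,1.6,1],[-0.256,-0.128,0,0,0,1.6,1],[-0.256,-0.128,0,0,0,1.6,1],[-0.256,-0.128,0,0,0,1.6,1]]' 40
python3 -c "
from h import *
delta(.430,.3225,.15,-.383)"
```

```text
time: 1.23
eef_pos: [0.4292, 0.3221, 0.2389]
eef_rot: [-3.141, 0.001, 1.108]
wrist_force: [0.1, -0.6, 0.7]
grip_width: 1.002
gripper_force: 0.0
delta [0.0008 0.0006 0.0889] [3.0000e-04 9.0000e-04 1.4906e+00] pos [0.4292 0.3221 0.2389] [-3.1412e+00  8.0000e-04  1.1076e+00] F [ 0.12 -0.59  0.71] w 1.002 t 1.225
```

```bash

python3 -m jog '[[0.0008,0.0006,0.09,0,0,1.491,1],[0.0008,0.0006,0.09,0,0,1.491,1],[0.0008,0.0006,0.09,0,0,1.491,1],[0.0008,0.0006,0.09,0,0,1.491,1],[0.0008,0.0006,0.09,0,0,1.491,1],[0.0008,0.0006,0.09,0,0,1.491,1],[0.0008,0.0006,0.09,0,0,1.491,1],[0.0008,0.0006,0.09,0,0,1.491,1],[0.0008,0.0006,0.09,0,0,1.491,1]]'
python3 -c "
from h import *
delta(.430,.3225,.060,-.383)
import cv2
cv2.imwrite('pics/t2.png',cv2.resize(ctrl.grab_frame('top')[220:360,110:260,::-1],None,fx=4,fy=4))"
```

```text
time: 2.35
eef_pos: [0.466, 0.1593, 0.1492]
eef_rot: [-2.905, 0.051, 0.176]
wrist_force: [0.8, 0.3, -0.7]
grip_width: 1.001
gripper_force: 0.0
delta [-0.0024 -0.1413  0.1261] [-0.2166  0.1153  0.55  ] pos [0.466  0.1593 0.1492] [-2.9046  0.0507  0.1758] F [ 0.76  0.26 -0.71] w 1.001 t 2.35
```

View pics/t2.png

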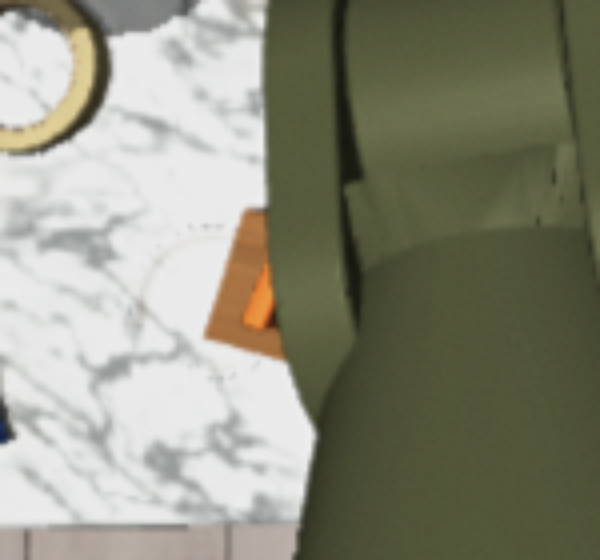

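The arm swung aside to about (0.466, 0.159) and tilted. The key and stand at crop (260,300) look untouched. I'll check the joints.

```bash
python3 -c "
from h import *
s=ctrl.state();print(s['q'].round(3),s['joint_vel'].round(2))
delta(.430,.3225,.18,-.383)"
```

```text
[ 0.171  0.208 -0.422  0.993  0.235  3.141] [ 0.04  0.01  0.02 -0.    0.01 -0.  ]
delta [-0.0081 -0.1719  0.0096] [-0.2144  0.1158  0.5462] pos [0.4654 0.1567 0.1489] [-2.9066  0.0523  0.1721] F [-0.11 -3.23 -0.62] w 0.998 t 2.4
```

The last joint ran into its limit, because its sign is opposite to what I assumed (yaw = q1 − q6 + π). I'll use the other equivalent grasp, yaw 2.758, where q6 is about 1.03.

```bash
python3 -c "
from h import *
delta(.430,.3225,.2,1.6)"
```

```text
delta [-0.0091 -0.1765 -0.0099] [-0.2308 -0.1249 -1.4267] pos [0.4654 0.1567 0.1489] [-2.9066  0.0523  0.1721] F [-0.11 -3.23 -0.62] w 0.998 t 2.4
```

```bash

python3 -m jog '[[-0.009,-0.1765,-0.01,-0.23,-0.125,-1.427,1],[-0.009,-0.1765,-0.01,-0.23,-0.125,-1.427,1],[-0.009,-0.1765,-0.01,-0.23,-0.125,-1.427,1],[-0.009,-0.1765,-0.01,-0.23,-0.125,-1.427,1],[-0.009,-0.1765,-0.01,-0.23,-0.125,-1.427,1],[-0.009,-0.1765,-0.01,-0.23,-0.125,-1.427,1],[-0.009,-0.1765,-0.01,-0.23,-0.125,-1.427,1],[-0.009,-0.1765,-0.01,-0.23,-0.125,-1.427,1],[-0.009,-0.1765,-0.01,-0.23,-0.125,-1.427,1],[-0.009,-0.1765,-0.01,-0.23,-0.125,-1.427,1]]'
python3 -c "
from h import *
delta(.430,.3225,.12,2.758);print(ctrl.state()['q'].round(3))"
```

```text
time: 3.65
eef_pos: [0.4297, 0.3257, 0.2009]
eef_rot: [3.14, -0.002, 1.604]
wrist_force: [-0.2, 0.5, 0.5]
grip_width: 1.0
gripper_force: 0.0
delta [-0.0034  0.0001  0.0809] [ 0.0024 -0.0015 -1.154 ] pos [0.4297 0.3257 0.2009] [ 3.1405e+00 -2.4000e-03  1.6040e+00] F [-0.23  0.48  0.48] w 1.0 t 3.65
[ 6.480e-01  2.170e-01 -2.630e-01  1.089e+00  1.000e-03  2.185e+00]
```

```bash

python3 -m jog '[[-0.0034,0,0.08,0.0024,-0.0015,-1.154,1],[-0.0034,0,0.08,0.0024,-0.0015,-1.154,1],[-0.0034,0,0.08,0.0024,-0.0015,-1.154,1],[-0.0034,0,0.08,0.0024,-0.0015,-1.154,1],[-0.0034,0,0.08,0.0024,-0.0015,-1.154,1],[-0.0034,0,0.08,0.0024,-0.0015,-1.154,1],[-0.0034,0,0.08,0.0024,-0.0015,-1.154,1],[-0.0034,0,0.08,0.0024,-0.0015,-1.154,1]]'
python3 -c "
from h import *
delta(.430,.3225,.060,2.758)"
```

```text
time: 4.65
eef_pos: [0.4302, 0.3224, 0.121]
eef_rot: [3.141, 0.0, 2.757]
wrist_force: [0.4, -0.3, 0.9]
grip_width: 1.0
gripper_force: 0.0
delta [0.0003 0.     0.061 ] [ 0.0001  0.0003 -0.0014] pos [0.4302 0.3224 0.121 ] [3.1414e+00 3.0000e-04 2.7566e+00] F [ 0.38 -0.25  0.85] w 1.0 t 4.65
```

```bash

python3 -m jog '[[0,0,0.03,0,0,0,1],[0,0,0.05,0,0,0,1],[0,0,0.061,0,0,0,1],[0,0,0.061,0,0,0,1],[0,0,0.061,0,0,0,0.4],[0,0,0.061,0,0,0,0.3],[0,0,0.061,0,0,0,0],[0,0,0.061,0,0,0,0],[0,0,0.061,0,0,0,0],[0,0,0.061,0,0,0,0]]' 40
python3 -c "
from h import *
delta(.430,.3225,.180,2.758)"
```

```text
time: 5.9
eef_pos: [0.4299, 0.3215, 0.0603]
eef_rot: [-3.14, 0.001, 2.76]
wrist_force: [-1.7, -5.1, 5.7]
grip_width: 0.155
gripper_force: 43.8
delta [ 1.000e-04  8.000e-04 -1.197e-01] [-0.0015  0.001   0.0017] pos [0.4299 0.3215 0.0603] [-3.1401e+00  1.0000e-03  2.7597e+00] F [-1.73 -5.1   5.68] w 0.155 t 5.9
```

```bash

python3 -m jog '[[0,0,-0.01,0,0,0,0],[0,0,-0.03,0,0,0,0],[0,0,-0.07,0,0,0,0],[0,0,-0.12,0,0,0,0],[0,0,-0.14,0,0,0,0],[0,0,-0.14,0,0,0,0]]'
python3 -c "
from h import *
delta(.564,-.0077,.180,3.927)"
```

```text
time: 6.65
eef_pos: [0.4313, 0.3237, 0.2024]
eef_rot: [3.137, 0.003, 2.76]
wrist_force: [0.1, -0.6, -1.5]
grip_width: 0.157
gripper_force: 42.9
delta [-0.2465 -0.2583  0.0218] [ 0.0026  0.0049 -1.1668] pos [0.4313 0.3237 0.2024] [3.1370e+00 2.5000e-03 2.7602e+00] F [ 0.1  -0.58 -1.53] w 0.157 t 6.65
```

```bash

python3 -m jog '[[-0.2465,-0.258,0.01,0.0026,0.0049,-1.167,0],[-0.2465,-0.258,0.01,0.0026,0.0049,-1.167,0],[-0.2465,-0.258,0.01,0.0026,0.0049,-1.167,0],[-0.2465,-0.258,0.01,0.0026,0.0049,-1.167,0],[-0.2465,-0.258,0.01,0.0026,0.0049,-1.167,0],[-0.2465,-0.258,0.01,0.0026,0.0049,-1.167,0],[-0.2465,-0.258,0.01,0.0026,0.0049,-1.167,0],[-0.2465,-0.258,0.01,0.0026,0.0049,-1.167,0],[-0.2465,-0.258,0.01,0.0026,0.0049,-1.167,0]]'
python3 -c "
from h import *
delta(.564,-.0077,.180,3.927)
s=ctrl.grab_frame('scene');t=ctrl.grab_frame('top')
cv2.imwrite('pics/s3.png',s[:,:,::-1]);cv2.imwrite('pics/t3.png',t[:,:,::-1])
o=np.zeros((600,800,3),np.uint8)
o[:480,:400]=cv2.resize(s[150:270,265:365,::-1],None,fx=4,fy=4); o[:480,400:]=cv2.resize(t[170:290,270:370,::-1],None,fx=4,fy=4)
cv2.imwrite('pics/c3.png',o)"
```

```text
time: 7.78
eef_pos: [0.562, -0.0079, 0.1892]
eef_rot: [3.14, -0.006, -2.358]
wrist_force: [0.7, 0.9, -1.5]
grip_width: 0.158
gripper_force: 42.8
delta [-0.0016 -0.0013  0.0092] [ 0.0017 -0.0055 -0.0016] pos [ 0.562  -0.0079  0.1892] [ 3.1398 -0.0055 -2.3578] F [ 0.68  0.85 -1.46] w 0.158 t 7.775
```

View pics/c3.png

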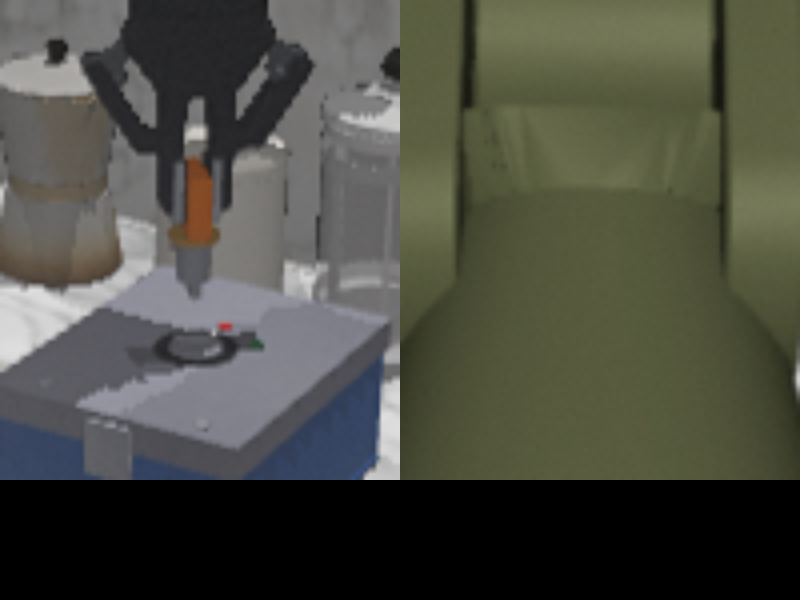

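The key hangs over the keyhole. In the scene crop its axis is at column 194 and the ring centre is also near column 194; the top view is blocked by the arm. I'll measure the along-view offset from the brass disc.

```bash
python3 - <<'E'
from h import *
s=cv2.imread("pics/s3.png")[:,:,::-1]
A=lambda *a:np.array(a,np.uint8)
hsv=cv2.cvtColor(s.copy(),cv2.COLOR_RGB2HSV)
print("disc cols at rows"); 
for r in range(204,215): print(r,[tuple(map(int,hsv[r,c])) for c in range(304,324,3)])
b=blobs(s,A(13,120,60),A(28,255,255),(300,200,330,216))
for c,a,p in b[:2]: print(c,a,p.min(0),p.max(0))
z=.1892-.0603+.006
p=b[0][2]; cx=(p[:,0].min()+p[:,0].max())/2
K,o,M=cam("scene")
# predicted pixel of disc top centre/bottom for key axis at the ring's scene-position
for off in(-.004,0,.004):
    for zz in(.0,.034,.039):
        X=np.array([.5609,-.0131,z+zz])+off*np.array([.835,.55,0]); c=M.T@(X-o); print(off,zz,(K@c/c[2])[:2].round(1))
# grey stem column centre
for r in (216,218,220): print(r,[int(v) for v in s[r,305:323].mean(1)])
for c in (312,313,314): print(c,[int(v) for v in s[212:234,c].mean(1)])
E
```

```text
disc cols at rows
204 [(6, 12, 108), (105, 6, 91), (107, 25, 90), (12, 180, 132), (12, 181, 131), (109, 20, 100), (20, 12, 129)]
205 [(18, 12, 107), (30, 2, 107), (165, 6, 79), (12, 180, 132), (12, 177, 131), (105, 10, 105), (18, 10, 127)]
206 [(15, 9, 109), (17, 20, 114), (12, 130, 90), (12, 176, 132), (12, 178, 130), (23, 17, 123), (20, 12, 128)]
207 [(15, 9, 117), (19, 93, 96), (15, 134, 101), (12, 178, 132), (12, 177, 131), (18, 81, 104), (17, 14, 127)]
208 [(20, 7, 109), (19, 118, 91), (18, 122, 92), (12, 178, 132), (11, 174, 132), (18, 139, 92), (15, 12, 127)]
209 [(23, 9, 109), (17, 86, 98), (18, 124, 97), (11, 174, 129), (12, 176, 126), (18, 107, 95), (24, 10, 126)]
210 [(18, 12, 108), (17, 39, 105), (18, 130, 106), (14, 156, 116), (15, 145, 107), (16, 38, 115), (18, 10, 128)]
211 [(15, 9, 111), (170, 8, 99), (15, 87, 100), (17, 90, 102), (16, 81, 98), (23, 8, 128), (18, 10, 126)]
212 [(15, 9, 111), (20, 7, 104), (110, 26, 89), (160, 8, 90), (110, 25, 91), (18, 10, 128), (18, 10, 127)]
213 [(20, 7, 110), (18, 11, 119), (116, 20, 89), (111, 19, 96), (111, 20, 89), (24, 10, 127
[... 268 characters left out ...]
313.8 222.9]
0 0.034 [314.1 209.2]
0 0.039 [314.2 207.1]
0.004 0.0 [313.8 222.2]
0.004 0.034 [314.1 208.5]
0.004 0.039 [314.2 206.5]
216 [128, 130, 126, 126, 82, 85, 90, 91, 91, 90, 88, 84, 90, 125, 125, 125, 124, 124]
218 [146, 149, 148, 151, 85, 83, 89, 93, 91, 90, 87, 82, 99, 124, 128, 123, 124, 123]
220 [146, 146, 145, 147, 128, 106, 93, 89, 91, 88, 96, 109, 136, 148, 148, 148, 144, 140]
312 [87, 92, 92, 90, 91, 92, 93, 92, 89, 83, 74, 90, 126, 149, 149, 147, 148, 149, 149, 145, 111, 66]
313 [88, 92, 93, 92, 91, 91, 91, 91, 91, 90, 90, 90, 105, 135, 148, 147, 149, 149, 151, 145, 112, 67]
314 [90, 90, 91, 92, 90, 90, 90, 90, 88, 90, 88, 87, 111, 147, 147, 148, 148, 148, 151, 147, 112, 65]
```

```bash

python3 -m jog '[[-0.0025,-0.0014,0.01,0.0017,-0.0055,-0.0016,0],[-0.0025,-0.0014,0.02,0.0017,-0.0055,-0.0016,0],[-0.0025,-0.0014,0.027,0.0017,-0.0055,-0.0016,0],[-0.0025,-0.0014,0.027,0.0017,-0.0055,-0.0016,0],[-0.0025,-0.0014,0.027,0.0017,-0.0055,-0.0016,0]]'
python3 -c "
from h import *
delta(.5644,-.0083,.155,3.927)"
```

```text
time: 8.5
eef_pos: [0.5656, -0.008, 0.1632]
eef_rot: [-3.14, 0.001, -2.354]
wrist_force: [-0.5, 0.1, -0.1]
grip_width: 0.158
gripper_force: 42.8
delta [0.001  0.0007 0.0082] [-0.0017  0.0008  0.0017] pos [ 0.5656 -0.008   0.1632] [-3.1399e+00  8.0000e-04 -2.3545e+00] F [-0.48  0.09 -0.07] w 0.158 t 8.5
```

```bash

python3 -m jog '[[0.0005,0.0003,0.002,0,0,0,0],[0.0005,0.0003,0.004,0,0,0,0],[0.0005,0.0003,0.006,0,0,0,0],[0.0005,0.0003,0.007,0,0,0,0],[0.0005,0.0003,0.008,0,0,0,0],[0.0005,0.0003,0.008,0,0,0,0]]'
python3 -m jog '[[0,0,0.001,0,0,0,0],[0,0,0.002,0,0,0,0],[0,0,0.002,0,0,0,0]]'
python3 -c "
from h import *
delta(.5644,-.0083,.150,3.927)"
```

```text
time: 9.25
eef_pos: [0.5651, -0.0082, 0.1554]
eef_rot: [-3.14, 0.001, -2.354]
wrist_force: [-1.5, -0.0, 3.3]
grip_width: 0.16
gripper_force: 43.5
time: 9.62
eef_pos: [0.5652, -0.0082, 0.154]
eef_rot: [-3.139, 0.001, -2.354]
wrist_force: [-2.3, -0.1, 8.2]
grip_width: 0.154
gripper_force: 44.3
delta [0.0007 0.0006 0.004 ] [-0.0024  0.0014  0.0018] pos [ 0.5652 -0.0082  0.154 ] [-3.1392e+00  1.4000e-03 -2.3544e+00] F [-2.31 -0.14  8.16] w 0.154 t 9.625
```

Contact at Fz 8 N with Fx −2.3 N. The tip is on the ring or chamfer on the +x side, so I'll back up and shift toward −x.

```bash
python3 -c "
from h import *
print(ctrl.state()['ft_torque'])"
python3 -m jog '[[0,0,-0.005,0,0,0,0],[0.0014,0.0014,-0.005,0,0,0,0],[0.0014,0.0014,-0.003,0,0,0,0],[0.0014,0.0014,-0.0015,0,0,0,0],[0.0014,0.0014,-0.0015,0,0,0,0]]'
python3 -m jog '[[0,0,0.0015,0,0,0,0],[0,0,0.0015,0,0,0,0]]'
python3 -c "
from h import *
print(ctrl.state()['ft_torque'])"
```

```text
[-0.03603845  0.52531151 -0.00195414]
time: 10.25
eef_pos: [0.5626, -0.0082, 0.1542]
eef_rot: [-3.141, 0.0, -2.354]
wrist_force: [-0.5, 0.3, -1.0]
grip_width: 0.157
gripper_force: 42.9
time: 10.5
eef_pos: [0.5628, -0.0084, 0.1529]
eef_rot: [-3.14, 0.0, -2.355]
wrist_force: [0.7, -1.1, -1.3]
grip_width: 0.16
gripper_force: 42.7
[-0.2023195   0.06572697  0.02428402]
```

No contact force now, so the tip is entering the bore. I'll continue down.

```bash

python3 -m jog '[[0,0,0.0015,0,0,0,0],[0,0,0.003,0,0,0,0],[0,0,0.003,0,0,0,0]]'
python3 -m jog '[[0,0,0.0015,0,0,0,0],[0,0,0.003,0,0,0,0],[0,0,0.003,0,0,0,0]]'
python3 -m jog '[[0,0,0.0015,0,0,0,0],[0,0,0.003,0,0,0,0],[0,0,0.003,0,0,0,0]]'
```

```text
time: 10.88
eef_pos: [0.5628, -0.0084, 0.1499]
eef_rot: [-3.14, 0.0, -2.355]
wrist_force: [-0.2, -1.9, -1.0]
grip_width: 0.154
gripper_force: 42.7
time: 11.25
eef_pos: [0.5628, -0.0084, 0.147]
eef_rot: [-3.14, 0.0, -2.355]
wrist_force: [-0.4, -2.6, -1.1]
grip_width: 0.158
gripper_force: 42.8
time: 11.62
eef_pos: [0.5632, -0.0087, 0.144]
eef_rot: [-3.139, 0.0, -2.355]
wrist_force: [-0.9, -4.0, 0.0]
grip_width: 0.159
gripper_force: 42.8
```

```bash

python3 -m jog '[[0.0005,-0.0004,0,0,0,0,0],[0.0005,-0.0004,0,0,0,0,0]]'
python3 -m jog '[[0,0,0.0015,0,0,0,0],[0,0,0.003,0,0,0,0],[0,0,0.003,0,0,0,0]]'
```

```text
time: 11.88
eef_pos: [0.5631, -0.0088, 0.144]
eef_rot: [-3.14, 0.001, -2.354]
wrist_force: [1.2, -4.1, -2.3]
grip_width: 0.159
gripper_force: 42.8
time: 12.25
eef_pos: [0.563, -0.0089, 0.141]
eef_rot: [-3.14, 0.001, -2.354]
wrist_force: [0.8, -4.1, -0.6]
grip_width: 0.159
gripper_force: 42.9
```

```bash

python3 -m jog '[[0.0006,-0.0006,0,0,0,0,0],[0.0006,-0.0006,0,0,0,0,0]]'
python3 -m jog '[[0,0,0.0015,0,0,0,0],[0,0,0.003,0,0,0,0],[0,0,0.003,0,0,0,0]]'
```

```text
time: 12.5
eef_pos: [0.5629, -0.0092, 0.141]
eef_rot: [-3.141, 0.002, -2.354]
wrist_force: [1.2, -2.0, -0.5]
grip_width: 0.157
gripper_force: 43.0
time: 12.88
eef_pos: [0.5626, -0.0093, 0.1378]
eef_rot: [-3.141, 0.001, -2.354]
wrist_force: [0.3, -1.2, -1.5]
grip_width: 0.156
gripper_force: 42.9
```

```bash

python3 -m jog '[[0.0002,-0.0002,0.0015,0,0,0,0],[0.0002,-0.0002,0.003,0,0,0,0],[0.0002,-0.0002,0.003,0,0,0,0]]'
python3 -m jog '[[0,0,0.001,0,0,0,0],[0,0,0.0015,0,0,0,0],[0,0,0.0015,0,0,0,0]]'
python3 -m jog '[[0,0,0.001,0,0,0,0],[0,0,0.001,0,0,0,0]]'
```

```text
time: 13.25
eef_pos: [0.5627, -0.0099, 0.1349]
eef_rot: [-3.14, 0.001, -2.354]
wrist_force: [0.3, 0.6, -0.5]
grip_width: 0.16
gripper_force: 42.9
time: 13.62
eef_pos: [0.5629, -0.01, 0.1336]
eef_rot: [-3.14, 0.001, -2.354]
wrist_force: [-0.2, -0.5, -1.3]
grip_width: 0.153
gripper_force: 42.9
time: 13.88
eef_pos: [0.563, -0.01, 0.1328]
eef_rot: [-3.14, 0.001, -2.354]
wrist_force: [0.0, 1.2, 0.8]
grip_width: 0.158
gripper_force: 43.1
```

```bash

python3 -m jog '[[0,0,0.001,0,0,0,0],[0,0,0.0015,0,0,0,0],[0,0,0.0015,0,0,0,0]]'
python3 -c "
from h import *
delta(.563,-.0097,.1315,3.927)"
```

```text
time: 14.25
eef_pos: [0.563, -0.01, 0.1313]
eef_rot: [-3.14, 0.001, -2.354]
wrist_force: [-0.1, -0.6, 1.7]
grip_width: 0.157
gripper_force: 43.3
delta [-0.0002  0.0002 -0.0002] [-0.0018  0.0009  0.0017] pos [ 0.563  -0.01    0.1313] [-3.1398e+00  9.0000e-04 -2.3545e+00] F [-0.07 -0.56  1.71] w 0.157 t 14.25
```

Resting lightly on the core at about 2.7 N. Now I'll sweep clockwise in small steps.

```bash
cat > st.py <<'E'
from h import *
s=ctrl.state();print("Tz",s["ft_torque"].round(3))
E
python3 -m jog '[[0,0,0,0,0,0.04,0],[0,0,0,0,0,0.08,0],[0,0,0,0,0,0.12,0],[0,0,0,0,0,0.12,0]]'; python3 st.py
python3 -m jog '[[0,0,0,0,0,0.04,0],[0,0,0,0,0,0.08,0],[0,0,0,0,0,0.12,0],[0,0,0,0,0,0.12,0]]'; python3 st.py
```

```text
time: 14.75
eef_pos: [0.5632, -0.0099, 0.1314]
eef_rot: [-3.14, 0.001, -2.474]
wrist_force: [0.3, 0.0, 2.4]
grip_width: 0.156
gripper_force: 43.3
Tz [ 0.053 -0.088 -0.017]
time: 15.25
eef_pos: [0.5632, -0.01, 0.1313]
eef_rot: [-3.14, 0.001, -2.593]
wrist_force: [0.9, 0.4, 3.6]
grip_width: 0.161
gripper_force: 43.3
Tz [-0.007 -0.076  0.014]
```

```bash

python3 -m jog '[[0,0,0,0,0,0.04,0],[0,0,0,0,0,0.08,0],[0,0,0,0,0,0.12,0],[0,0,0,0,0,0.12,0]]'; python3 st.py
python3 -m jog '[[0,0,0,0,0,0.04,0],[0,0,0,0,0,0.08,0],[0,0,0,0,0,0.12,0],[0,0,0,0,0,0.12,0]]'; python3 st.py
```

```text
time: 15.75
eef_pos: [0.5631, -0.01, 0.1312]
eef_rot: [-3.14, 0.002, -2.713]
wrist_force: [-0.4, -0.5, 2.5]
grip_width: 0.153
gripper_force: 43.3
Tz [ 0.036 -0.102 -0.037]
time: 16.25
eef_pos: [0.563, -0.01, 0.1312]
eef_rot: [-3.14, 0.001, -2.833]
wrist_force: [-0.3, -0.3, 3.0]
grip_width: 0.157
gripper_force: 43.3
Tz [-0.066 -0.029  0.005]
```

```bash

python3 -m jog '[[0,0,0,0,0,0.04,0],[0,0,0,0,0,0.08,0],[0,0,0,0,0,0.12,0],[0,0,0,0,0,0.12,0]]'; python3 st.py
python3 -m jog '[[0,0,0,0,0,0.04,0],[0,0,0,0,0,0.08,0],[0,0,0,0,0,0.12,0],[0,0,0,0,0,0.12,0]]'; python3 st.py
```

```text
time: 16.75
eef_pos: [0.563, -0.01, 0.1311]
eef_rot: [-3.141, 0.002, -2.953]
wrist_force: [0.6, 0.0, 2.5]
grip_width: 0.16
gripper_force: 43.3
Tz [-0.017 -0.059 -0.052]
time: 17.25
eef_pos: [0.5629, -0.01, 0.1311]
eef_rot: [-3.141, 0.002, -3.073]
wrist_force: [-0.2, -0.3, 3.4]
grip_width: 0.154
gripper_force: 43.3
Tz [ 0.039 -0.015  0.027]
```

```bash

python3 -m jog '[[0,0,0,0,0,0.04,0],[0,0,0,0,0,0.08,0],[0,0,0,0,0,0.12,0],[0,0,0,0,0,0.12,0]]'; python3 st.py
python3 -m jog '[[0,0,0,0,0,0.04,0],[0,0,0,0,0,0.08,0],[0,0,0,0,0,0.12,0],[0,0,0,0,0,0.12,0]]'; python3 st.py
```

```text
time: 17.75
eef_pos: [0.5629, -0.01, 0.1311]
eef_rot: [-3.141, 0.002, 3.091]
wrist_force: [0.6, 0.3, 3.1]
grip_width: 0.159
gripper_force: 43.3
Tz [-0.039 -0.015 -0.016]
time: 18.25
eef_pos: [0.5629, -0.01, 0.1311]
eef_rot: [-3.141, 0.002, 2.97]
wrist_force: [0.4, 0.5, 2.6]
grip_width: 0.159
gripper_force: 43.3
Tz [-0.017 -0.062  0.029]
```

```bash

python3 -m jog '[[0,0,0,0,0,0.04,0],[0,0,0,0,0,0.08,0],[0,0,0,0,0,0.12,0],[0,0,0,0,0,0.12,0]]'; python3 st.py
python3 -m jog '[[0,0,0,0,0,0.04,0],[0,0,0,0,0,0.08,0],[0,0,0,0,0,0.12,0],[0,0,0,0,0,0.12,0]]'; python3 st.py
```

```text
time: 18.75
eef_pos: [0.5629, -0.0101, 0.1311]
eef_rot: [-3.141, 0.002, 2.85]
wrist_force: [-0.7, -0.3, 2.5]
grip_width: 0.158
gripper_force: 43.2
Tz [-0.14  -0.041 -0.019]
time: 19.25
eef_pos: [0.5628, -0.01, 0.1308]
eef_rot: [-3.142, 0.001, 2.73]
wrist_force: [0.9, -0.2, -0.7]
grip_width: 0.162
gripper_force: 42.9
Tz [-0.041 -0.23   0.023]
```

The force dropped to the baseline, so the tip has found the slot (about −0.45 rad relative to the box). I'll push it home.

```bash

python3 -m jog '[[0,0,0.001,0,0,0,0],[0,0,0.002,0,0,0,0],[0,0,0.002,0,0,0,0]]';python3 st.py
python3 -m jog '[[0,0,0.001,0,0,0,0],[0,0,0.002,0,0,0,0],[0,0,0.002,0,0,0,0]]';python3 st.py
```

```text
time: 19.62
eef_pos: [0.5628, -0.01, 0.1289]
eef_rot: [-3.142, 0.001, 2.729]
wrist_force: [1.3, 0.1, -1.5]
grip_width: 0.158
gripper_force: 42.8
Tz [-0.092 -0.404  0.043]
time: 20.0
eef_pos: [0.5628, -0.01, 0.127]
eef_rot: [3.142, 0.002, 2.729]
wrist_force: [0.8, -0.7, -1.9]
grip_width: 0.158
gripper_force: 42.8
Tz [-0.056 -0.283 -0.016]
```

```bash

python3 -m jog '[[0,0,0.001,0,0,0,0],[0,0,0.002,0,0,0,0],[0,0,0.002,0,0,0,0]]'
python3 -m jog '[[0,0,0.001,0,0,0,0],[0,0,0.001,0,0,0,0]]'
python3 -m jog '[[0,0,0.001,0,0,0,0],[0,0,0.001,0,0,0,0]]'
```

```text
time: 20.38
eef_pos: [0.5629, -0.01, 0.125]
eef_rot: [3.142, 0.002, 2.729]
wrist_force: [1.1, 0.1, -0.5]
grip_width: 0.154
gripper_force: 42.8
time: 20.62
eef_pos: [0.5629, -0.01, 0.1241]
eef_rot: [3.141, 0.002, 2.729]
wrist_force: [1.2, -0.6, 0.1]
grip_width: 0.158
gripper_force: 43.0
time: 20.88
eef_pos: [0.5629, -0.01, 0.1233]
eef_rot: [3.141, 0.002, 2.729]
wrist_force: [-0.5, -0.7, 2.8]
grip_width: 0.158
gripper_force: 43.5
```

Home, with the shoulder meeting the ring at z 0.1242. Next I'll turn clockwise and watch the torque.

```bash

python3 -m jog '[[0,0,0,0,0,0.05,0],[0,0,0,0,0,0.1,0],[0,0,0,0,0,0.15,0],[0,0,0,0,0,0.2,0],[0,0,0,0,0,0.2,0]]';python3 st.py
python3 -m jog '[[0,0,0,0,0,0.05,0],[0,0,0,0,0,0.1,0],[0,0,0,0,0,0.15,0],[0,0,0,0,0,0.2,0],[0,0,0,0,0,0.2,0]]';python3 st.py
```

```text
time: 21.5
eef_pos: [0.5631, -0.0099, 0.1234]
eef_rot: [3.141, 0.002, 2.529]
wrist_force: [0.2, -0.7, 3.1]
grip_width: 0.155
gripper_force: 43.4
Tz [-0.037  0.086  0.053]
time: 22.12
eef_pos: [0.5632, -0.0099, 0.1233]
eef_rot: [3.14, 0.002, 2.33]
wrist_force: [0.2, 1.0, 2.6]
grip_width: 0.153
gripper_force: 43.4
Tz [ 0.036 -0.011 -0.008]
```

```bash

python3 -m jog '[[0,0,0,0,0,0.05,0],[0,0,0,0,0,0.1,0],[0,0,0,0,0,0.15,0],[0,0,0,0,0,0.2,0]]';python3 st.py
python3 -c "
from h import *
s=ctrl.grab_frame('scene')
cv2.imwrite('pics/c4.png',cv2.resize(s[190:265,265:365,::-1],None,fx=8,fy=8,interpolation=cv2.INTER_CUBIC))"
```

```text
time: 22.62
eef_pos: [0.5633, -0.0099, 0.1233]
eef_rot: [3.14, 0.002, 2.129]
wrist_force: [0.2, 0.7, 2.5]
grip_width: 0.156
gripper_force: 43.4
Tz [-0.    -0.197  0.165]
```

View pics/c4.png

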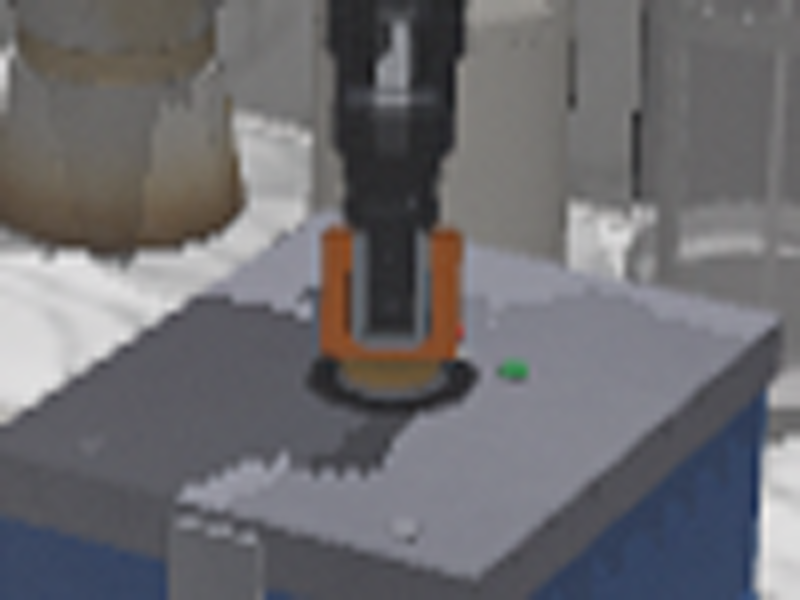

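The picture shows the key seated at crop (390,370), with the pointer still hidden behind it and the green dot at (513,370). The torque of 0.165 N m while turning fits the cam. I'll continue in small steps to the stop.

```bash

python3 -m jog '[[0,0,0,0,0,0.05,0],[0,0,0,0,0,0.1,0],[0,0,0,0,0,0.15,0]]' | sed -n 1,4p;python3 st.py
python3 -m jog '[[0,0,0,0,0,0.03,0],[0,0,0,0,0,0.06,0]]'| sed -n 1,4p;python3 st.py
python3 -m jog '[[0,0,0,0,0,0.03,0]]'| sed -n 1,4p;python3 st.py
python3 -m jog '[[0,0,0,0,0,0.03,0]]'| sed -n 1,4p;python3 st.py
```

```text
time: 23.05
eef_pos: [0.5634, -0.01, 0.1233]
eef_rot: [3.14, 0.002, 1.979]
wrist_force: [-0.1, 0.6, 3.1]
Tz [ 0.023 -0.277  0.138]
time: 23.3
eef_pos: [0.5634, -0.01, 0.1234]
eef_rot: [3.139, 0.001, 1.918]
wrist_force: [1.1, 0.9, 2.9]
Tz [-0.035 -0.41   0.173]
time: 23.42
eef_pos: [0.5634, -0.01, 0.1233]
eef_rot: [3.139, 0.001, 1.888]
wrist_force: [2.0, 0.1, 4.3]
Tz [-0.014 -0.536  0.17 ]
time: 23.55
eef_pos: [0.5633, -0.01, 0.1233]
eef_rot: [3.14, 0.001, 1.857]
wrist_force: [2.5, -0.5, 3.7]
Tz [-0.003 -0.608  0.19 ]
```

```bash

python3 -m jog '[[-0.0001,0.0005,0,0,0,0,0],[-0.0001,0.0005,0,0,0,0,0]]'| sed -n 1,4p;python3 st.py
python3 -m jog '[[0,0,0,0,0,0.02,0]]'| sed -n 1,4p;python3 st.py
python3 -m jog '[[0,0,0,0,0,0.02,0]]'| sed -n 1,4p;python3 st.py
```

```text
time: 23.8
eef_pos: [0.5635, -0.01, 0.1232]
eef_rot: [3.14, 0.001, 1.859]
wrist_force: [1.7, -1.1, 4.2]
Tz [-0.061 -0.401  0.107]
time: 23.92
eef_pos: [0.5635, -0.01, 0.1232]
eef_rot: [3.14, 0.001, 1.838]
wrist_force: [2.3, -0.6, 3.6]
Tz [-0.135 -0.483  0.154]
time: 24.05
eef_pos: [0.5635, -0.01, 0.1231]
eef_rot: [3.14, 0.001, 1.817]
wrist_force: [1.4, -0.6, 4.5]
Tz [-0.141 -0.409  0.116]
```

```bash

for i in 1; do python3 -m jog '[[0,0,0,0,0,0.02,0]]'| sed -n 1,4p;python3 st.py; done
python3 -m jog '[[0,0,0,0,0,0.02,0]]'| sed -n 1,4p;python3 st.py
python3 -c "
from h import *
s=ctrl.grab_frame('scene')
cv2.imwrite('pics/c5.png',cv2.resize(s[215:255,285:345,::-1],None,fx=13,fy=13,interpolation=cv2.INTER_CUBIC))"
```

```text
time: 24.18
eef_pos: [0.5635, -0.01, 0.1231]
eef_rot: [3.14, 0.001, 1.797]
wrist_force: [1.3, -0.7, 3.7]
Tz [-0.151 -0.481  0.151]
time: 24.3
eef_pos: [0.5635, -0.01, 0.1231]
eef_rot: [3.14, 0.001, 1.777]
wrist_force: [1.5, -0.7, 2.8]
Tz [-0.221 -0.58   0.112]
```

View pics/c5.png

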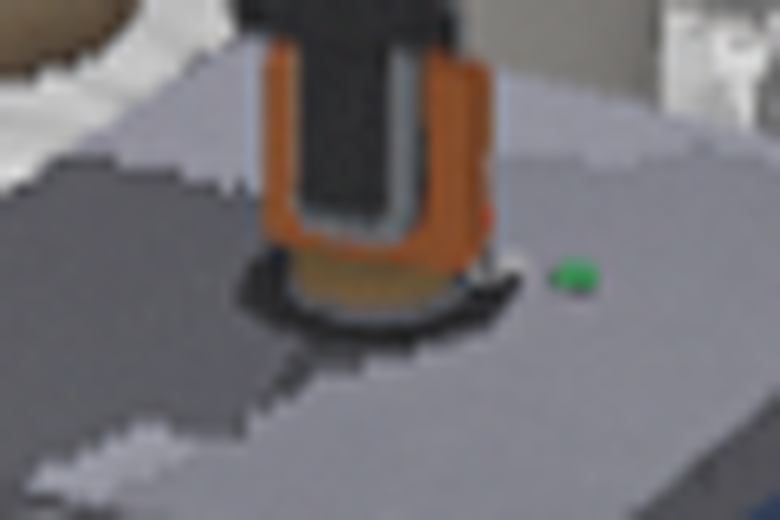

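The white pointer is at crop (510,265), just short of the green dot at (575,275). A few more small steps.

```bash
python3 -c "
from h import *
o=plane('scene',(313.5,236.6),.1)
for p in((324.2,235.4),(329.,235.5),(321,231)): d=plane('scene',p,.1)-o; print(np.arctan2(d[1],d[0]),np.linalg.norm(d))"
python3 -m jog '[[0,0,0,0,0,0.02,0]]'| sed -n 1,4p;python3 st.py
python3 -m jog '[[0,0,0,0,0,0.02,0]]'| sed -n 1,4p;python3 st.py
```

```text
-0.68726269625806 0.02623244259655755
-0.778772288085115 0.03710830491905069
0.08016077659860067 0.03704643704320296
time: 24.48
eef_pos: [0.5635, -0.01, 0.1232]
eef_rot: [3.14, 0.001, 1.758]
wrist_force: [2.6, -0.6, 3.0]
Tz [-0.179 -0.516  0.176]
time: 24.6
eef_pos: [0.5635, -0.01, 0.1232]
eef_rot: [3.14, 0.001, 1.737]
wrist_force: [2.0, -0.6, 4.0]
Tz [-0.204 -0.543  0.195]
```

```bash

python3 -m jog '[[0,0,0,0,0,0.015,0]]'| sed -n 1,4p;python3 st.py
python3 -m jog '[[0,0,0,0,0,0.015,0]]'| sed -n 1,4p;python3 st.py
```

```text
time: 24.72
eef_pos: [0.5635, -0.01, 0.1231]
eef_rot: [3.14, 0.001, 1.723]
wrist_force: [2.5, -1.2, 4.3]
Tz [-0.286 -0.545  0.089]
time: 24.85
eef_pos: [0.5635, -0.01, 0.1232]
eef_rot: [3.14, 0.001, 1.708]
wrist_force: [3.1, -0.8, 4.2]
Tz [-0.247 -0.557  0.134]
```

```bash

python3 -m jog '[[-0.0001,0.0005,0,0,0,0,0]]'| sed -n 1,4p;python3 st.py
python3 -m jog '[[0,0,0,0,0,0.015,0]]'| sed -n 1,4p;python3 st.py
python3 -m jog '[[0,0,0,0,0,0.015,0]]'| sed -n 1,4p;python3 st.py
```

```text
time: 24.98
eef_pos: [0.5636, -0.01, 0.1231]
eef_rot: [3.141, 0.001, 1.709]
wrist_force: [0.2, -1.9, 4.4]
Tz [-0.246 -0.128  0.167]
time: 25.1
eef_pos: [0.5636, -0.01, 0.123]
eef_rot: [3.141, 0.001, 1.693]
wrist_force: [0.8, -1.1, 3.9]
Tz [-0.262 -0.207  0.125]
time: 25.22
eef_pos: [0.5636, -0.01, 0.123]
eef_rot: [3.141, 0.001, 1.678]
wrist_force: [0.8, -1.0, 4.2]
Tz [-0.288 -0.129  0.166]
```

```bash
python3 -c "
from h import *
s=ctrl.grab_frame('scene').astype(int)
for r in range(230,242): print(r,s[r,316:333].min(1).tolist())
cv2.imwrite('pics/c6.png',cv2.resize(s[215:255,285:345,::-1].astype(np.uint8),None,fx=13,fy=13,interpolation=cv2.INTER_CUBIC))"
```

```text
230 [57, 43, 42, 40, 43, 38, 47, 129, 129, 130, 129, 128, 128, 129, 128, 127, 128]
231 [53, 43, 41, 43, 43, 39, 47, 130, 130, 128, 128, 128, 128, 128, 129, 130, 129]
232 [53, 42, 46, 42, 45, 38, 79, 128, 129, 129, 130, 129, 129, 129, 130, 129, 131]
233 [44, 44, 42, 42, 42, 37, 109, 130, 128, 128, 129, 131, 130, 130, 131, 129, 131]
234 [43, 42, 44, 44, 41, 35, 78, 118, 132, 130, 130, 130, 123, 123, 126, 130, 130]
235 [45, 45, 44, 44, 41, 62, 92, 107, 135, 144, 131, 116, 86, 82, 98, 130, 132]
236 [55, 54, 51, 52, 64, 77, 130, 131, 127, 160, 133, 78, 63, 51, 59, 130, 131]
237 [58, 59, 67, 77, 75, 44, 42, 36, 69, 130, 133, 118, 106, 90, 102, 132, 133]
238 [79, 74, 79, 75, 53, 47, 45, 57, 118, 134, 133, 133, 134, 133, 134, 133, 133]
239 [79, 68, 53, 41, 39, 40, 55, 105, 134, 133, 132, 132, 133, 133, 134, 134, 131]
240 [37, 35, 42, 58, 72, 86, 100, 135, 132, 133, 131, 131, 132, 133, 132, 130, 129]
241 [47, 86, 90, 103, 118, 136, 133, 134, 133, 132, 131, 130, 131, 133, 131, 132, 130]
```

View pics/c6.png

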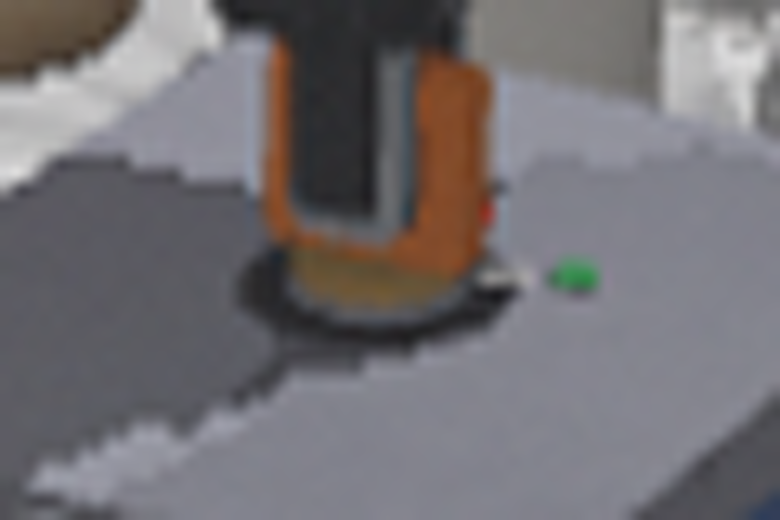

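The pointer (crop 475–525, 275) now lines up closely with the green dot at (575,275). I'll feel for the stop with a few more small steps.

```bash

python3 -m jog '[[0,0,0,0,0,0.015,0]]'| sed -n 1,4p;python3 st.py
python3 -m jog '[[0,0,0,0,0,0.015,0]]'| sed -n 1,4p;python3 st.py
python3 -m jog '[[0,0,0,0,0,0.01,0]]'| sed -n 1,4p;python3 st.py
```

```text
time: 25.4
eef_pos: [0.5636, -0.01, 0.123]
eef_rot: [3.141, 0.001, 1.663]
wrist_force: [-0.2, -1.2, 4.0]
Tz [-0.317 -0.083  0.172]
time: 25.52
eef_pos: [0.5637, -0.01, 0.123]
eef_rot: [3.14, 0.001, 1.648]
wrist_force: [-0.6, -1.8, 4.1]
Tz [-0.352 -0.018  0.232]
time: 25.65
eef_pos: [0.5637, -0.01, 0.123]
eef_rot: [3.14, 0.001, 1.638]
wrist_force: [-1.1, -2.3, 3.9]
Tz [-0.398  0.01   0.271]
```

The torque climbed from about 0.15 to 0.27 N m, so the stop is reached. I'll ease off, open and retreat.

```bash

python3 -m jog '[[0,0,0,0,0,-0.02,0],[0,0,-0.0005,0,0,-0.025,0],[0,0,-0.001,0,0,-0.025,0]]' ;python3 st.py
python3 -m jog '[[0,0,0,0,0,0,0.2],[0,0,0,0,0,0,0.25],[0,0,0,0,0,0,0.35],[0,0,0,0,0,0,0.5],[0,0,0,0,0,0,0.5],[0,0,0,0,0,0,0.5]]' ;python3 st.py
```

```text
time: 26.02
eef_pos: [0.5637, -0.01, 0.1239]
eef_rot: [3.141, 0.001, 1.664]
wrist_force: [0.8, -1.9, 0.3]
grip_width: 0.159
gripper_force: 43.1
Tz [-0.438 -0.084  0.058]
time: 26.78
eef_pos: [0.564, -0.01, 0.1241]
eef_rot: [3.14, 0.001, 1.664]
wrist_force: [-0.7, -0.6, 0.2]
grip_width: 0.5
gripper_force: 0.0
Tz [-0.005  0.009 -0.054]
```

```bash

python3 -m jog '[[0,0,-0.02,0,0,0,0.5],[0,0,-0.06,0,0,0,0.5],[0,0,-0.1,0,0,0,0.5],[0,0,-0.13,0,0,0,0.5],[0,0,-0.13,0,0,0,0.5],[0,0,-0.13,0,0,0,0.5]]'
python3 -c "
from h import *
s=ctrl.grab_frame('scene')
cv2.imwrite('pics/c7.png',cv2.resize(s[215:255,285:345,::-1],None,fx=13,fy=13,interpolation=cv2.INTER_CUBIC))"
```

```text
time: 27.52
eef_pos: [0.5634, -0.0099, 0.2535]
eef_rot: [3.141, 0.001, 1.664]
wrist_force: [-0.6, -0.0, -0.3]
grip_width: 0.499
gripper_force: 0.0
```

View pics/c7.png

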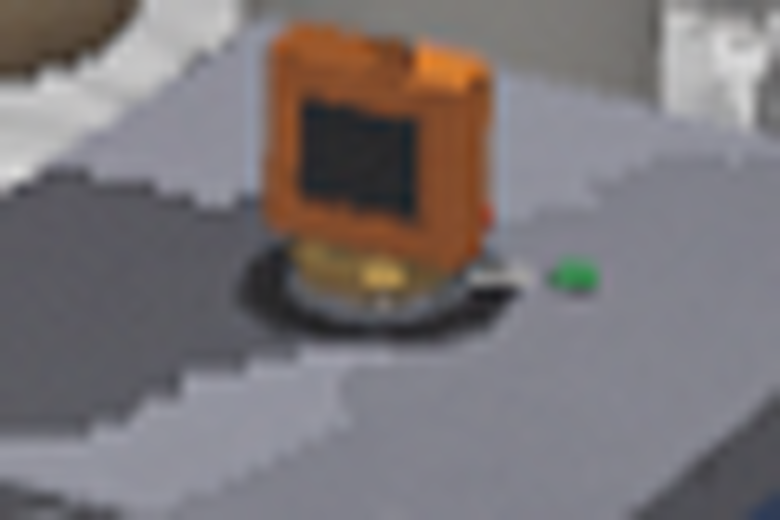

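The key stands upright and seated at crop (380,160), the pointer (500,277) aims at the green dot (575,275), and the gripper is clear. I'll hand the job in.

```bash
python3 -c "
from bench import ctrl
print(ctrl.finish_job())"
```

```text
the job is handed in; nothing more can be done
None
```

I handed the job in at about 27.6 s: the key is fully home and standing upright in the lock, turned clockwise to the stop with the white pointer at the green dot, and the gripper is clear; the hand-in gave no verdict.

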